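# Fetch the blue relay from under the tray cover

### The arm

A 6-joint arm with a two-finger parallel gripper is mounted at the origin on the work surface. World frame = base frame: x ahead of the robot, y to its left, z up, the work surface at z = 0. Lengths are in m, angles in rad, forces in N, time in s.
With the tool pointing down it reaches from about 0.375 to 0.975 m from the base axis. Payload 3.8 kg.
Tool frame: the origin (TCP) lies midway between the tips of the shut fingers; the grasp point (between the pads) lies 19 mm behind it (manip.grasp_offset is the distance from the TCP to the grasp point, in m); z points along the fingers, y is the line along which they close (so a half turn about z gives the same grasp; the last joint's range is limited). The gripper opens to 88 mm and grips with 3 to 60 N. Pads are 18 mm wide; open, the fingers measure 123 mm over their backs; the gripper's body (75 mm by 187 mm) begins 45 mm behind the grasp point.
Start: joints at [-1.197, 0.264, 1.604, -0, 1.274, -0.037], TCP at [0.27, -0.619, 0.239] pointing down, gripper open.
Joint ranges: [-2.63, 2.63], [-0.94, 2.18], [0.31, 2.57], [-1.31, 4.45], [0, 2.66], [-2.55, 2.55]. Speed limits (rad/s): [2.57, 2.57, 3.14, 3.14, 3.14, 3.14].

### API

Orientations are given as a unit quaternion [w, x, y, z].
In Python, from rig import observe, vision, finish_job, manip gives the robot as it stands.
- The arm moves only by the tool apply_moves, never from a script. Its arguments are lists of equal length, an entry for each row: "fingers": the closure in counts, from 0 (fully open) to 255 (shut); "xyz": the shift along the world's x, y, z in m, a list of three; "roll": the turn about the world's z in rad. In form: {"fingers": [fingers, ...], "xyz": [[tx, ty, tz], ...], "roll": [roll, ...]}. A call has 1 to 8 rows; each row is the pose to reach, as a shift and turn from the pose commanded when the call began; what a row does not reach only later rows make up. A row lasts 1/12 s, in which the tool goes at most 41.7 mm and 7.16 degrees, less where a joint would pass 70% of its speed; a pose out of reach is approached as far as the arm can. A call with a gripper value outside its range is refused whole. The fingers move at their own pace and stop on an object; the grip force is fixed at half the most. Time passes only in rows, so rows that repeat a pose let the fingers close. It gives the time, the measured TCP pose, the force, the opening and the grip force at its end, in the units of the state.
- observe(): the state, without advancing time (a new reading comes with each control period).
- vision.grab_frame(name): name is "scene" or "top"; returns (picture, depth): 420x560x3 uint8, blue, green, red; 420x560 float32, m along the optical axis (not along the pixel's ray), 0 where there is no reading.
- vision.camera_params(name): a dict with "K" (3x3 intrinsics, pixels), "k1" (the pictures are not rectified: a ray, as slopes to the right and down, at radius r is drawn at 1 + k1 r^2 times it, then the intrinsics apply), "xyz" and "attitude" of the camera in the world. Camera axes: x right, y down, z forward; pixel columns grow to the right and rows downward; lengths in m; the calibration is good to about 2 mm. A picture is of the moment at which its call begins. camera_params takes no time and is no camera call.
- finish_job(): hands the job in; it is judged then, once.
The state is a dict: "clock": time; "joints": joint angles; "joint_vel": joint speeds; "joint_efforts": joint torques, N m; "ee_pos": TCP position; "eef_rot": TCP orientation; "wrist_force": force on the tool from outside, world axes, zero at the start; "ft_torque": the same for the moment, N m; "grip_width": finger opening in m; "grip_force": force on a finger pad.
Only numpy, scipy, OpenCV 4.12 (cv2) and the standard library are available. Lean on these libraries where they do the work, as an engineer would, in place of code of your own. Each camera call takes 0.05 s, during which the arm holds its last target. There are 200 camera calls.

### The job

Slide the black cover plate along the parts tray, without lifting it off, until it is clear of all three pockets and rests on the flat deck. Then take the blue relay out of whichever pocket holds it and set it down gently, upright, on the orange pad.

Things in the scene. Friction and masses are not known exactly. Their poses are not given: they have to be found in the camera images.
- tray: Grey tray, 310 (x) x 222 (y) mm, fixed. Origin: underside centre, on the bench; x leads away from the robot. -x half: 3 pockets at x -74, y -68/0/68 mm, each 136 (x) x 63 inside, floor (white) 5, walls 33 mm above bench; one holds the relay, the others a black capacitor and a green terminal block. +x half: flat deck 33 mm high. A rim 5 mm higher, 298 x 210 mm inside, guides the cover.
- cover: Loose black opaque plate, 146 (x) x 202 (y) x 5 mm, 0.2 kg; orange upright round knob at its centre, 24 mm wide, 28 tall. Origin: underside centre, 33 mm above the bench; axes along the tray's. Starts over all pockets, centre near x -74 mm in the tray's frame; slides freely along tray x to the rim (centre x +76), clear of the pockets from x +67.
- relay: Spare relay: blue block with a small white bar on top, 13 (own x) x 29 (own y) x 25 mm tall, about 20 g, standing about the middle of one pocket's floor (5 mm above the bench), its 13 mm side within 15 degrees of the tray's x. Origin: centre of its underside; z up.
- pad: Flat orange square pad fixed to the bench, 120 x 120 mm, 3 mm thick, without a rim. Origin: centre of its underside, on the bench; x and y along its sides.

How it is judged:
On the way, in this order (a step that is already met when the one before it is completed fails the run):
1. the cover plate is slid clear of the pockets and lies on the deck (x of cover in the frame of tray above 0.055 m and z of cover in the frame of tray below 0.039 m), for 0.2 s.
2. the blue relay is lifted out of its pocket (z of relay in the frame of tray above 0.04 m), for 0.1 s.
At the end, for the whole second after the job is handed in: The cover plate lies flat on the tray's deck, its centre more than 55 mm beyond the tray's centre along the tray's x; the blue relay stands upright (within 0.2 rad) on the orange pad, its centre within 55 mm of the pad's centre along each side of the pad, released and at rest (all of step 1 and z of cover in the frame of tray above 0.029 m and angle between cover's own z axis and vertical below 0.08 rad and x of relay in the frame of pad between -0.055 and 0.055 m and y of relay in the frame of pad between -0.055 and 0.055 m and height (world z) of relay below 0.008 m and angle between relay's own z axis and vertical below 0.2 rad and linear speed of relay below 0.02 m/s); the robot touches nothing.
It fails at once if the cover plate is lifted off the tray (more than 15 mm) or tipped more than 0.2 rad (z of cover in the frame of tray above 0.048 m or angle between cover's own z axis and vertical above 0.2 rad).
It fails at once if the relay is dropped (falls free of the fingers faster than 0.8 m/s) (linear speed of relay above 0.8 m/s and contact force between the fingers and relay below 0.01 N).
It also fails if it takes over 54 s, if anything falls off the work surface, if the arm or the gripper's body presses on something with over 40 N, if the wrist force passes 120 N, or if a joint passes its speed limit or range.

## Working session

There is one attempt and no reset: what is moved stays moved. The work goes in short steps, Python scripts to look and compute and a tool call to move; the robot and the scene stay as the last step left them, time stands still between calls to the robot, and variables do not carry over. Pictures are saved under pics/ and viewed, at most 10 in all, crops included, and the job is handed in when it is done.

Besides the shell and the picture viewer there is one more tool, called after "Request:" as name(argument=value, ...), one argument or row to a line, values as JSON. apply_moves: Moves the arm, as the interface text tells. Its arguments: {"type":"object","properties":{"fingers":{"type":"array","items":{"type":"number"}},"xyz":{"type":"array","items":{"type":"array","items":{"type":"number"}}},"roll":{"type":"array","items":{"type":"number"}}},"required":["fingers","xyz","roll"]}

```bash
mkdir -p pics; cat > h.py <<'E'
import numpy as np, cv2
from rig import observe, vision, finish_job, manip
from scipy.spatial.transform import Rotation as R
def cloud(name):
    im,d=vision.grab_frame(name); c=vision.camera_params(name); K=np.array(c["K"]); k1=c["k1"]
    v,u=np.mgrid[:420,:560]
    xd=(u-K[0,2])/K[0,0]; yd=(v-K[1,2])/K[1,1]; x,y=xd.copy(),yd.copy()
    for _ in range(8):
        s=1+k1*(x*x+y*y); x,y=xd/s,yd/s
    P=np.stack([x*d,y*d,d],-1)
    w,a,b,e=c["attitude"]; Rm=R.from_quat([a,b,e,w]).as_matrix()
    W=P@Rm.T+np.array(c["xyz"]); W[d==0]=np.nan
    return im,W
E
python3 - <<'E'
from h import *
s=observe(); print(s["clock"],s["ee_pos"],s["eef_rot"],s["grip_width"],manip.grasp_offset)
for n in("scene","top"):
    im,W=cloud(n); cv2.imwrite(f"pics/{n}0.png",im); np.savez(f"{n}0.npz",im=im,W=W); c=vision.camera_params(n); print(n,c["xyz"],c["attitude"],c["k1"])
E
```

```text
0.0 [ 0.26929493 -0.61819516  0.237387  ] [-1.09488099e-03  9.78979102e-01  2.03957546e-01 -1.98320870e-04] 0.08819042499281414 0.0187
scene [ 0.99038436 -0.02600688  0.72326043] [-0.19214367  0.63890089  0.71186762 -0.2193877 ] -0.15221559539699747
top [ 0.36155785 -0.08619105  0.83922247] [ 0.07008977 -0.69299353  0.71386505 -0.07241613] 0.04487566542753441
```

View pics/top0.png

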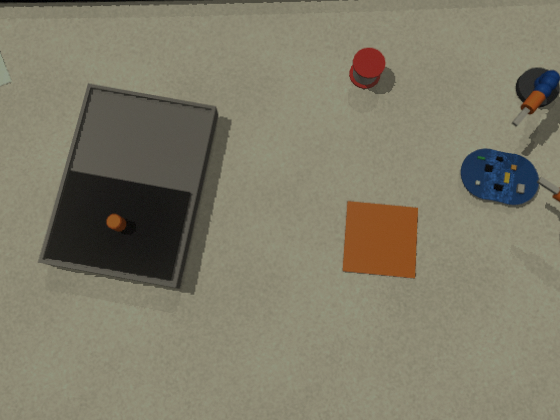

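View pics/scene0.png

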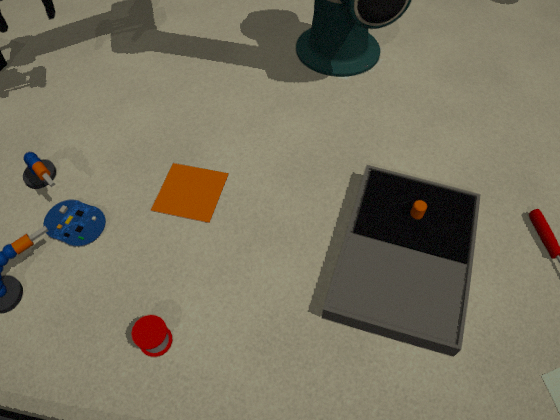

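The top view shows the tray at left (corners about (91,88), (216,107), (180,285), (42,263)), the knob at (116,222) and the pad around (381,240). The scene view agrees. Next I measure these.

```bash
cat > m.py <<'E'
from h import *
def box(W,m):
    p=W[m][:,:2].astype(np.float32); p=p[~np.isnan(p).any(1)]; return cv2.minAreaRect(p)
E
python3 - <<'E'
from m import *
for n in("top","scene"):
    f=np.load(n+"0.npz"); im,W=f["im"],f["W"]; hsv=cv2.cvtColor(im,cv2.COLOR_BGR2HSV)
    o=(hsv[...,0]>5)&(hsv[...,0]<18)&(hsv[...,1]>190)&(hsv[...,2]>60)
    nn,l,st,ce=cv2.connectedComponentsWithStats(o.astype(np.uint8))
    for i in range(1,nn):
        if st[i,4]>60:
            w=W[l==i]; z=w[:,2]; t=w[z>np.nanmax(z)-.004]; print(n,ce[i],st[i,4],"z",np.nanmin(z),np.nanmax(z),"top mean",np.nanmean(t,0),box(W,l==i))
    z=W[...,2]; x,y=W[...,0],W[...,1]
    m=(z>.025)&(z<.042)&(y>-.05)&(y<.5)&(x>.3)&(x<.85)
    nn,l,st,ce=cv2.connectedComponentsWithStats(m.astype(np.uint8)); i=1+st[1:,4].argmax()
    print("tray",box(W,l==i),np.nanmedian(z[l==i]))
    k=(l==i)&(im.max(2)<45); k=cv2.morphologyEx(k.astype(np.uint8),cv2.MORPH_OPEN,np.ones((5,5)))>0
    print("cover",box(W,k),np.nanmedian(z[k]))
E
```

```text
top [533.37857143 100.72142857] 280 z 0.009797575155435112 0.10434863948381257 top mean [ 0.67677349 -0.4999011   0.10149994] ((0.6915618181228638, -0.5192623138427734), (0.024218175560235977, 0.07783757150173187), 37.769493103027344)
top [385.16243283 241.2271617 ] 4094 z -0.001569516994749387 0.009024872250543048 top mean [ 0.47606056 -0.27661808  0.00587502] ((0.48005473613739014, -0.2684738337993622), (0.11775364726781845, 0.11724673956632614), 82.90827178955078)
top [115.80288462 222.3125    ] 208 z 0.03820265647439769 0.07154403450673474 top mean [0.51028381 0.15799406 0.06844903] ((0.5145773887634277, 0.16001594066619873), (0.03150241822004318, 0.022226976230740547), 14.314741134643555)
tray ((0.5826825499534607, 0.14336416125297546), (0.22460025548934937, 0.3111194968223572), 77.68391418457031) 0.03718314574730841
cover ((0.511759877204895, 0.16172762215137482), (0.20791670680046082, 0.14556771516799927), 77.81462860107422) 0.039022475584869376
scene [ 39.89534884 169.37209302] 172 z 0.011917778682866143 0.10325531166413271 top mean [ 0.52254301 -0.53204935  0.10050157] ((0.5
[... 370 characters left out ...]
987] 231 z 0.036837520290030956 0.06964684479506722 top mean [0.51205911 0.15864329 0.06670849] ((0.5026115775108337, 0.1627635806798935), (0.02383500337600708, 0.04671519249677658), 65.61410522460938)
scene [ 21.7826087  243.72173913] 230 z 0.08373949267845715 0.10263974405516052 top mean [ 0.67674186 -0.50132856  0.10020463] ((0.6786293387413025, -0.4994445741176605), (0.018765941262245178, 0.029598325490951538), 45.63961410522461)
tray ((0.5804967284202576, 0.1431616097688675), (0.22300072014331818, 0.3142196834087372), 78.09886169433594) 0.03499739232826177
cover ((0.5082192420959473, 0.16039292514324188), (0.20692045986652374, 0.15440726280212402), 77.94782257080078) 0.03815912485308082
```

Request:
apply_moves(
  fingers=[0,0,0,0,0,0,0,0],
  xyz=[
    [0.09,0.29,-0.04],
    [0.09,0.29,-0.04],
    [0.09,0.29,-0.04],
    [0.09,0.29,-0.04],
    [0.09,0.29,-0.04],
    [0.09,0.29,-0.04],
    [0.09,0.29,-0.04],
    [0.09,0.29,-0.04],
  ],
  roll=[0.1,0.2,0.3,0.4,0.5,0.6,0.7,0.7],
)

```text
clock: 0.77
ee_pos: [0.3593, -0.3237, 0.197]
eef_rot: [-0.002, 0.848, 0.53, 0.0]
wrist_force: [0.1, 0.7, 0.6]
grip_width: 0.0881
grip_force: 0.0
```

Request:
apply_moves(
  fingers=[0,0,0,0,0,0,0,0],
  xyz=[
    [0.09,0.29,-0.03],
    [0.09,0.29,-0.03],
    [0.09,0.29,-0.03],
    [0.09,0.29,-0.03],
    [0.09,0.29,-0.03],
    [0.09,0.29,-0.03],
    [0.09,0.29,-0.03],
    [0.09,0.29,-0.03],
  ],
  roll=[0.1,0.2,0.24,0.24,0.24,0.24,0.24,0.24],
)

```text
clock: 1.43
ee_pos: [0.4496, -0.0344, 0.168]
eef_rot: [-0.001, 0.779, 0.626, 0.0]
wrist_force: [-0.2, -1.1, 0.3]
grip_width: 0.0881
grip_force: 0.0
```

Request:
apply_moves(
  fingers=[0,0,0,0,0,0,60,60],
  xyz=[
    [0.06,0.19,-0.04],
    [0.06,0.19,-0.04],
    [0.06,0.19,-0.04],
    [0.06,0.19,-0.04],
    [0.06,0.19,-0.04],
    [0.06,0.19,-0.04],
    [0.06,0.19,-0.04],
    [0.06,0.19,-0.04],
  ],
  roll=[0,0,0,0,0,0,0,0],
)

```text
clock: 2.1
ee_pos: [0.5088, 0.1508, 0.1282]
eef_rot: [-0.0, 0.78, 0.626, -0.001]
wrist_force: [-0.6, 0.6, 0.7]
grip_width: 0.0767
grip_force: 0.0
```

Request:
apply_moves(
  fingers=[60,60,60,60,60,60,60,60],
  xyz=[
    [0.002,0.007,0],
    [0.002,0.007,-0.03],
    [0.002,0.007,-0.06],
    [0.002,0.007,-0.07],
    [0.002,0.007,-0.08],
    [0.002,0.007,-0.083],
    [0.002,0.007,-0.083],
    [0.002,0.007,-0.083],
  ],
  roll=[0,0,0,0,0,0,0,0],
)

```text
clock: 2.77
ee_pos: [0.5126, 0.1581, 0.0468]
eef_rot: [0.0, 0.781, 0.625, 0.001]
wrist_force: [0.3, 0.1, 0.2]
grip_width: 0.0676
grip_force: 0.0
```

Request:
apply_moves(
  fingers=[200,200,200,200,200,200,200,200],
  xyz=[
    [0,0,0],
    [0,0,0],
    [0,0,0],
    [0,0,0],
    [0,0,0],
    [0,0,0],
    [0,0,0],
    [0,0,0],
  ],
  roll=[0,0,0,0,0,0,0,0],
)

```text
clock: 3.43
ee_pos: [0.5115, 0.1582, 0.0458]
eef_rot: [-0.0, 0.78, 0.625, -0.0]
wrist_force: [-0.1, 0.2, 1.0]
grip_width: 0.0229
grip_force: 30.0
```

Request:
apply_moves(
  fingers=[200,200,200,200,200,200,200,200],
  xyz=[
    [0.01,-0.0022,0],
    [0.03,-0.0065,0],
    [0.05,-0.0108,0],
    [0.07,-0.0152,0],
    [0.09,-0.0195,0],
    [0.105,-0.0228,0],
    [0.12,-0.026,0],
    [0.125,-0.027,0],
  ],
  roll=[0,0,0,0,0,0,0,0],
)

```text
clock: 4.1
ee_pos: [0.6388, 0.1307, 0.0458]
eef_rot: [0.0, 0.781, 0.625, 0.001]
wrist_force: [-0.5, 0.1, -0.6]
grip_width: 0.0232
grip_force: 30.0
```

Request:
apply_moves(
  fingers=[200,200,200,200,120,60,60,60],
  xyz=[
    [0.008,-0.0017,0],
    [0.015,-0.0033,0],
    [0.015,-0.0033,0],
    [0.015,-0.0033,0],
    [0.015,-0.0033,0],
    [0.015,-0.0033,0],
    [0.015,-0.0033,0],
    [0.015,-0.0033,0],
  ],
  roll=[0,0,0,0,0,0,0,0],
)

```text
clock: 4.77
ee_pos: [0.6509, 0.1279, 0.0454]
eef_rot: [-0.0, 0.78, 0.625, -0.0]
wrist_force: [-0.1, -0.6, 0.3]
grip_width: 0.0472
grip_force: 0.0
```

Request:
apply_moves(
  fingers=[60,60,60,60,60,60,60,60],
  xyz=[
    [0,0,0.03],
    [0,0,0.07],
    [0,0,0.11],
    [-0.02,-0.03,0.13],
    [-0.04,-0.06,0.13],
    [-0.06,-0.1,0.13],
    [-0.08,-0.13,0.13],
    [-0.1,-0.16,0.13],
  ],
  roll=[0,0,0,0,0,0,0,0],
)

```text
clock: 5.43
ee_pos: [0.5501, -0.0335, 0.1759]
eef_rot: [0.0, 0.78, 0.625, -0.0]
wrist_force: [-0.6, 0.5, 0.1]
grip_width: 0.0673
grip_force: 0.0
```

```bash
python3 - <<'E'
from h import *
im,W=cloud("top"); cv2.imwrite("pics/top1.png",im); np.savez("top1.npz",im=im,W=W)
im,W=cloud("scene"); cv2.imwrite("pics/scene1.png",im); np.savez("scene1.npz",im=im,W=W)
E
```

```text
(no output)
```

View pics/top1.png

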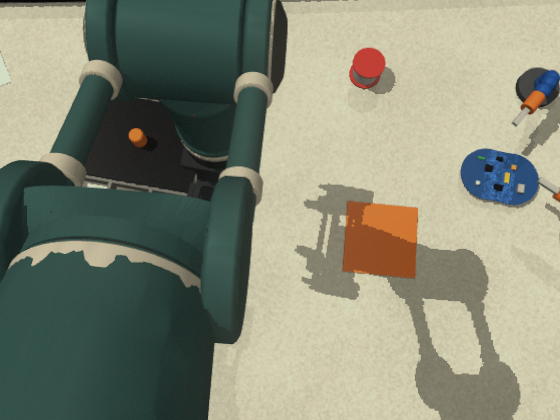

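The arm hides the pockets in the top view; only the knob at (138,138) is visible. I'll check the scene view.

View pics/scene1.png

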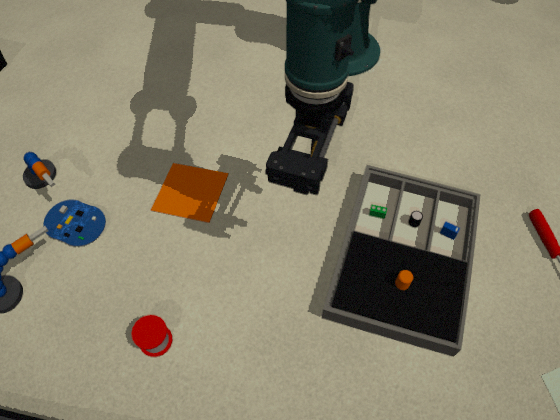

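The scene view shows the cover on the deck, knob at (404,280), and the three pockets open. The relay is at (450,230), in the +y pocket. I'll move the arm aside for a clear top view and measure it from both cameras.

Request:
apply_moves(
  fingers=[60,60,60,60,60,60,60,60],
  xyz=[
    [0,-0.3,0.05],
    [0,-0.3,0.05],
    [0,-0.3,0.05],
    [0,-0.3,0.05],
    [0,-0.3,0.05],
    [0,-0.3,0.05],
    [0,-0.3,0.05],
    [0,-0.3,0.05],
  ],
  roll=[0,0,0,0,0,0,0,0],
)

```text
clock: 6.2
ee_pos: [0.5522, -0.3373, 0.227]
eef_rot: [0.002, 0.781, 0.624, -0.0]
wrist_force: [0.2, -1.2, 1.0]
grip_width: 0.0674
grip_force: 0.0
```

```bash
python3 - <<'E'
from m import *
import math
im,W=cloud("top"); cv2.imwrite("pics/top2.png",im); np.savez("top2.npz",im=im,W=W)
C=np.array([.5815,.143]); a=math.radians(-12.3); ex=np.array([math.cos(a),math.sin(a)]); ey=np.array([-ex[1],ex[0]])
f=np.load("scene1.npz")
for n,im,W in(("top",im,W),("scene",f["im"],f["W"])):
    h=cv2.cvtColor(im,cv2.COLOR_BGR2HSV); q=W[...,:2]-C
    o=(h[...,0]>5)&(h[...,0]<18)&(h[...,1]>190)&(h[...,2]>60)&(W[...,2]>.05)&(W[...,1]>.03)
    k=W[o]
    if len(k): k=k[k[:,2]>k[:,2].max()-.004].mean(0); print(n,"knob",k,"tray x",(k[:2]-C)@ex)
    tx,ty=q@ex,q@ey
    inp=(abs(tx+.074)<.064)&(abs(ty-.068)<.03)
    t=inp&(W[...,2]>.022)&(W[...,2]<.036)
    b=inp&(h[...,0]>95)&(h[...,0]<130)&(h[...,1]>120)
    for nm,m in(("top z",t),("blue",b),("blue top",b&(W[...,2]>.025))):
        print(n,nm,m.sum(), np.nanmean(W[m],0) if m.any() else "", box(W,m) if m.sum()>4 else "")
cv2.imwrite("pics/crop.png",cv2.resize(np.load("top2.npz")["im"][80:300,30:230],None,fx=2.7,fy=2.7,interpolation=2))
cv2.imwrite("pics/crops.png",cv2.resize(f["im"][180:270,400:500],None,fx=6,fy=6,interpolation=2))
E
```

```text
top knob [0.65236537 0.1292227  0.06748141] tray x 0.07217367798252351
top top z 165 [0.52634796 0.22250359 0.03057225] ((0.505390465259552, 0.21294257044792175), (0.07910589873790741, 0.027780961245298386), 26.302030563354492)
top blue 107 [0.5270523  0.22141536 0.03082004] ((0.5279335379600525, 0.22350966930389404), (0.028379138559103012, 0.011048741638660431), 63.78364562988281)
top blue top 104 [0.52715663 0.22173432 0.03109963] ((0.5279335379600525, 0.22350966930389404), (0.028379138559103012, 0.011048741638660431), 63.78364562988281)
scene knob [0.65204348 0.12824138 0.06602932] tray x 0.07206823358086319
scene top z 134 [0.52873862 0.22362533 0.02874799] ((0.5269801020622253, 0.22359000146389008), (0.028455307707190514, 0.016634125262498856), 64.01545715332031)
scene blue 191 [0.52997404 0.22163421 0.02264501] ((0.5277774333953857, 0.2233307659626007), (0.028048479929566383, 0.013447156175971031), 58.1209831237793)
scene blue top 96 [0.52830443 0.22260016 0.02946562] ((0.5274777412414551, 0.22334648668766022), (0.027426443994045258, 0.01281656138598919), 60.78562545776367)
```

View pics/crop.png

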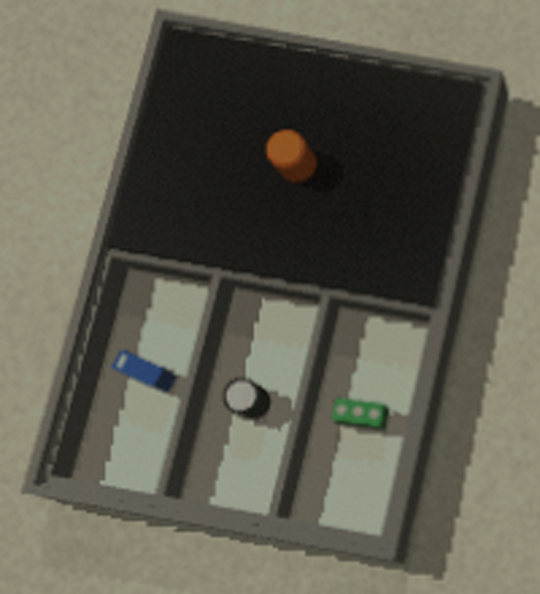

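The crop shows the cover fully clear of the pockets (knob (290,155)), and the relay in the left (+y) pocket at (143,368), upright. In world coordinates it is at (0.5275, 0.2233), top at about 0.030, short axis at about −27°.

Request:
apply_moves(
  fingers=[140,140,140,140,140,140,140,140],
  xyz=[
    [-0.01,0.3,-0.05],
    [-0.01,0.3,-0.05],
    [-0.01,0.3,-0.05],
    [-0.01,0.3,-0.05],
    [-0.01,0.3,-0.05],
    [-0.01,0.3,-0.05],
    [-0.01,0.3,-0.05],
    [-0.01,0.3,-0.05],
  ],
  roll=[-0.1,-0.2,-0.245,-0.245,-0.245,-0.245,-0.245,-0.245],
)

```text
clock: 6.92
ee_pos: [0.5394, -0.0256, 0.174]
eef_rot: [-0.002, 0.85, 0.527, -0.0]
wrist_force: [0.1, 0.2, -0.6]
grip_width: 0.0397
grip_force: 0.0
```

Request:
apply_moves(
  fingers=[140,140,140,140,140,140,140,140],
  xyz=[
    [-0.015,0.26,-0.06],
    [-0.015,0.26,-0.06],
    [-0.015,0.26,-0.06],
    [-0.015,0.26,-0.06],
    [-0.015,0.26,-0.06],
    [-0.015,0.26,-0.06],
    [-0.015,0.26,-0.06],
    [-0.015,0.26,-0.06],
  ],
  roll=[0,0,0,0,0,0,0,0],
)

```text
clock: 7.58
ee_pos: [0.5245, 0.2322, 0.1142]
eef_rot: [-0.001, 0.85, 0.527, -0.001]
wrist_force: [-0.4, -0.2, 0.1]
grip_width: 0.0396
grip_force: 0.0
```

Request:
apply_moves(
  fingers=[140,140,140,140,140,140,140,140],
  xyz=[
    [0.003,-0.009,0],
    [0.003,-0.009,-0.02],
    [0.003,-0.009,-0.04],
    [0.003,-0.009,-0.055],
    [0.003,-0.009,-0.06],
    [0.003,-0.009,-0.06],
    [0.003,-0.009,-0.06],
    [0.003,-0.009,-0.06],
  ],
  roll=[0,0,0,0,0,0,0,0],
)

```text
clock: 8.25
ee_pos: [0.5307, 0.2185, 0.0571]
eef_rot: [0.0, 0.851, 0.525, 0.001]
wrist_force: [1.1, -0.2, -0.0]
grip_width: 0.0396
grip_force: 0.0
```

Request:
apply_moves(
  fingers=[140,140,140,140,140,140,140,140],
  xyz=[
    [-0.002,0.004,0],
    [-0.002,0.004,-0.01],
    [-0.002,0.004,-0.02],
    [-0.002,0.004,-0.03],
    [-0.002,0.004,-0.038],
    [-0.002,0.004,-0.044],
    [-0.002,0.004,-0.047],
    [-0.002,0.004,-0.047],
  ],
  roll=[0,0,0,0,0,0,0,0],
)

```text
clock: 8.92
ee_pos: [0.5266, 0.2225, 0.0072]
eef_rot: [-0.0, 0.851, 0.525, -0.001]
wrist_force: [-0.4, 0.9, 1.8]
grip_width: 0.0396
grip_force: 0.0
```

Request:
apply_moves(
  fingers=[230,230,230,230,230,230,230,230],
  xyz=[
    [0,0,0.001],
    [0,0,0.001],
    [0,0,0.001],
    [0,0,0.001],
    [0,0,0.001],
    [0,0,0.001],
    [0,0,0.001],
    [0,0,0.001],
  ],
  roll=[0,0,0,0,0,0,0,0],
)

```text
clock: 9.58
ee_pos: [0.5281, 0.223, 0.0103]
eef_rot: [0.0, 0.851, 0.525, 0.001]
wrist_force: [-0.1, -0.7, 4.1]
grip_width: 0.013
grip_force: 30.0
```

Request:
apply_moves(
  fingers=[230,230,230,230,230,230,230,230],
  xyz=[
    [0,0,0.01],
    [0,0,0.03],
    [0,0,0.05],
    [0,0,0.07],
    [0,0,0.09],
    [0,0,0.1],
    [0,0,0.1],
    [0,0,0.1],
  ],
  roll=[0,0,0,0,0,0,0,0],
)

```text
clock: 10.25
ee_pos: [0.5277, 0.2229, 0.1101]
eef_rot: [0.0, 0.851, 0.525, 0.001]
wrist_force: [-0.4, -0.2, -1.1]
grip_width: 0.0126
grip_force: 30.0
```

Request:
apply_moves(
  fingers=[230,230,230,230,230,230,230,230],
  xyz=[
    [-0.003,-0.02,0],
    [-0.006,-0.05,0],
    [-0.009,-0.085,0],
    [-0.012,-0.12,0],
    [-0.015,-0.155,0],
    [-0.018,-0.19,0],
    [-0.022,-0.225,0],
    [-0.025,-0.26,0],
  ],
  roll=[0,0,0,0,0,0,0,0],
)

```text
clock: 10.92
ee_pos: [0.5005, -0.0385, 0.1077]
eef_rot: [-0.001, 0.851, 0.525, -0.001]
wrist_force: [-0.6, 0.2, 0.3]
grip_width: 0.0126
grip_force: 30.0
```

Request:
apply_moves(
  fingers=[230,230,230,230,230,230,230,230],
  xyz=[
    [-0.003,-0.035,0],
    [-0.006,-0.07,0],
    [-0.009,-0.105,0],
    [-0.012,-0.14,0],
    [-0.015,-0.17,-0.01],
    [-0.018,-0.2,-0.02],
    [-0.022,-0.22,-0.03],
    [-0.023,-0.23,-0.03],
  ],
  roll=[0,0,0,0,0,0,0,0],
)

```text
clock: 11.58
ee_pos: [0.4763, -0.268, 0.0758]
eef_rot: [-0.003, 0.852, 0.524, -0.002]
wrist_force: [-0.6, -0.4, -0.0]
grip_width: 0.0125
grip_force: 30.0
```

Request:
apply_moves(
  fingers=[230,230,230,230,230,230,230,230],
  xyz=[
    [0.002,0,-0.01],
    [0.003,0,-0.025],
    [0.003,0,-0.04],
    [0.003,0,-0.052],
    [0.003,0,-0.06],
    [0.003,0,-0.063],
    [0.003,0,-0.064],
    [0.003,0,-0.064],
  ],
  roll=[0,0,0,0,0,0,0,0],
)

```text
clock: 12.25
ee_pos: [0.4828, -0.2668, 0.0157]
eef_rot: [-0.0, 0.851, 0.525, 0.0]
wrist_force: [0.8, 0.8, -0.8]
grip_width: 0.0124
grip_force: 30.0
```

```bash
python3 - <<'E'
from h import *
print([np.round(observe()[k],4) for k in("ee_pos","wrist_force")])
im,W=cloud("scene"); cv2.imwrite("pics/s3.png",cv2.resize(im[140:250,140:260],None,fx=5,fy=5,interpolation=2))
h=cv2.cvtColor(im,cv2.COLOR_BGR2HSV); b=(h[...,0]>95)&(h[...,0]<130)&(h[...,1]>120)
b[:, :130]=0; b[:,260:]=0; w=W[b]; print(len(w), np.nanmin(w[:,2]) if len(w) else "")
E
```

```text
[array([ 0.4828, -0.2668,  0.0157]), array([ 0.7831,  0.8244, -0.81  ])]
227 0.012970329581405315
```

View pics/s3.png

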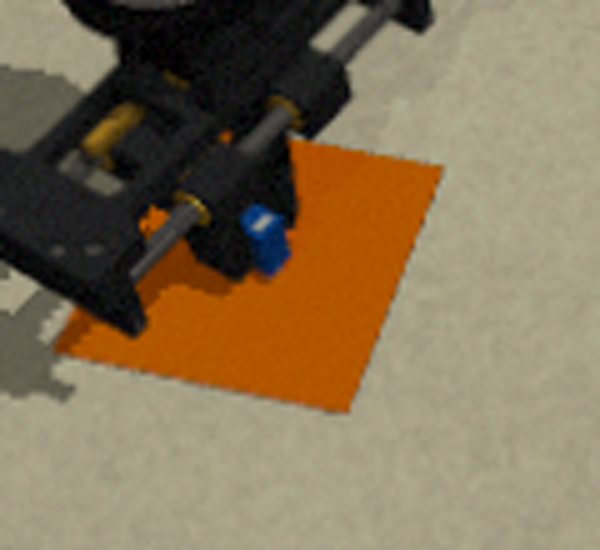

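The crop shows the relay held upright at (265,240), over the middle of the pad. I'll lower it in 1 mm steps.

Request:
apply_moves(
  fingers=[230,230,230,230,230,230,230],
  xyz=[
    [0,0,-0.001],
    [0,0,-0.002],
    [0,0,-0.003],
    [0,0,-0.004],
    [0,0,-0.005],
    [0,0,-0.005],
    [0,0,-0.005],
  ],
  roll=[0,0,0,0,0,0,0],
)

```text
clock: 12.88
ee_pos: [0.4825, -0.2671, 0.0106]
eef_rot: [-0.0, 0.851, 0.525, -0.0]
wrist_force: [0.5, -0.8, -0.7]
grip_width: 0.0126
grip_force: 30.0
```

Request:
apply_moves(
  fingers=[230,230,230],
  xyz=[
    [0,0,-0.001],
    [0,0,-0.001],
    [0,0,-0.001],
  ],
  roll=[0,0,0],
)

```text
clock: 13.13
ee_pos: [0.4825, -0.2671, 0.0096]
eef_rot: [-0.0, 0.851, 0.525, -0.0]
wrist_force: [-0.4, -0.1, -0.4]
grip_width: 0.013
grip_force: 30.0
```

Request:
apply_moves(
  fingers=[230,230,230],
  xyz=[
    [0,0,-0.001],
    [0,0,-0.001],
    [0,0,-0.001],
  ],
  roll=[0,0,0],
)

```text
clock: 13.38
ee_pos: [0.4825, -0.2671, 0.0086]
eef_rot: [-0.0, 0.851, 0.525, -0.0]
wrist_force: [0.5, -0.1, -0.2]
grip_width: 0.0129
grip_force: 30.0
```

Request:
apply_moves(
  fingers=[230,230,230],
  xyz=[
    [0,0,-0.0005],
    [0,0,-0.001],
    [0,0,-0.001],
  ],
  roll=[0,0,0],
)

```text
clock: 13.63
ee_pos: [0.4826, -0.2672, 0.0083]
eef_rot: [-0.0, 0.851, 0.525, -0.0]
wrist_force: [-1.3, 0.7, 4.4]
grip_width: 0.0127
grip_force: 30.0
```

Contact (4.4 N). Release gently and retreat.

Request:
apply_moves(
  fingers=[215,200,180,160,150,150,150,150],
  xyz=[
    [0,0,0],
    [0,0,0],
    [0,0,0],
    [0,0,0],
    [0,0,0],
    [0,0,0],
    [0,0,0],
    [0,0,0],
  ],
  roll=[0,0,0,0,0,0,0,0],
)

```text
clock: 14.3
ee_pos: [0.4825, -0.2671, 0.0076]
eef_rot: [-0.0, 0.851, 0.525, -0.0]
wrist_force: [-0.0, 0.8, 0.7]
grip_width: 0.036
grip_force: 0.0
```

Request:
apply_moves(
  fingers=[150,150,150,150,150,150,150,150],
  xyz=[
    [0,0,0.01],
    [0,0,0.03],
    [0,0,0.06],
    [0,0,0.1],
    [0,0,0.14],
    [0,0,0.18],
    [0,0,0.2],
    [0,0,0.2],
  ],
  roll=[0,0,0,0,0,0,0,0],
)

```text
clock: 14.97
ee_pos: [0.486, -0.2693, 0.2158]
eef_rot: [0.006, 0.851, 0.525, 0.003]
wrist_force: [0.9, -1.6, 0.7]
grip_width: 0.0364
grip_force: 0.0
```

```bash
python3 - <<'E'
from m import *
im,W=cloud("scene"); cv2.imwrite("pics/s4.png",im)
h=cv2.cvtColor(im,cv2.COLOR_BGR2HSV); b=(h[...,0]>95)&(h[...,0]<130)&(h[...,1]>120)
b[:, :130]=0; b[:,260:]=0; w=W[b]; print(len(w), np.nanmin(w,0),np.nanmax(w,0),box(W,b&(W[...,2]>.022)))
E
```

```text
404 [ 0.40753909 -0.29672261  0.00523058] [ 0.57496646 -0.2001163   0.42590104] ((0.48899006843566895, -0.25905632972717285), (0.05496134236454964, 0.16818523406982422), 60.52980422973633)
```

View pics/s4.png

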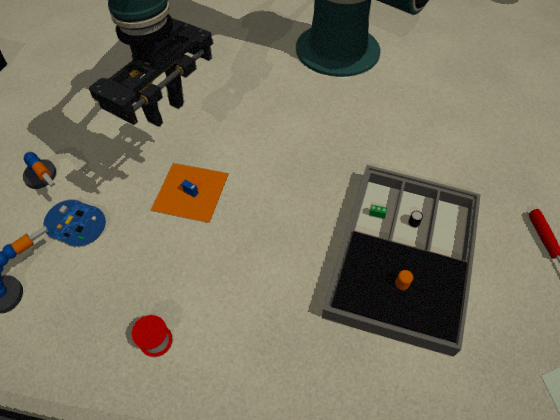

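The relay sits near the pad centre at (190,188), the cover is on the deck, and the gripper is clear. A quick height check shows whether it is upright.

```bash
python3 - <<'E'
from m import *
im,W=cloud("scene"); 
h=cv2.cvtColor(im,cv2.COLOR_BGR2HSV); b=(h[...,0]>95)&(h[...,0]<130)&(h[...,1]>120)
m=np.zeros_like(b); m[170:205,170:215]=1; b&=m; w=W[b]; print(len(w), np.nanpercentile(w[:,2],[5,50,90,98]),box(W,b&(W[...,2]>.022)))
cv2.imwrite("pics/s5.png",cv2.resize(im[160:225,150:230],None,fx=7,fy=7,interpolation=2))
E
```

```text
152 [0.00892061 0.02424566 0.02924017 0.02986593] ((0.4828423261642456, -0.2663465738296509), (0.028863703832030296, 0.01329045183956623), 60.84150695800781)
```

View pics/s5.png

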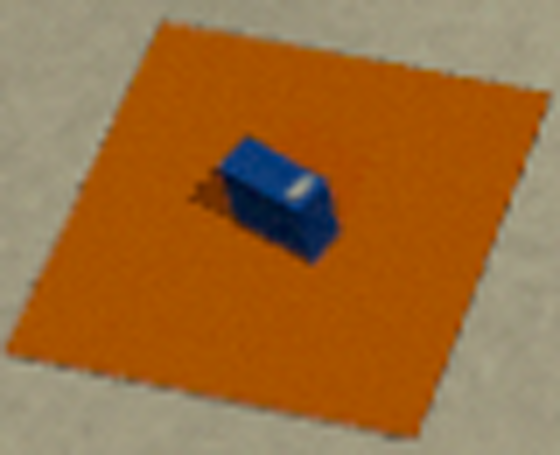

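The relay is upright, its white bar on top at (300,185) and its top at about 0.029 m, close to the pad's centre.

```bash
python3 -c "
from rig import finish_job
print(finish_job())"
```

```text
the job is handed in; nothing more can be done
None
```

The job is handed in, with no verdict returned: the cover lies on the deck at about 72 mm along tray x, and the relay stands upright, released, within about 5 mm of the pad's centre at about 15 s on the clock.

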